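# Shut and bolt the filter hatch of the bench dust collector

## Task

Push the open filter hatch of the bench dust collector down until it is fully shut, then push the bolt's knob along its slot until the bolt is fully home in the staple on the hatch. At the corner of the slot, push the knob over sideways to the end of the notch, so that the bolt is locked. Nothing needs gripping: do not lift the hatch, and leave the tools and the jar lying around where they are.

Things in the scene. Friction and masses are not known exactly. Their poses are not given: they have to be found in the camera images.
- collector: The bench dust collector: grey steel box, 260 mm deep (its x), 400 wide (its y), flat top 170 mm above the bench, fixed. Origin: centre of its underside; z up; intake grille on its -x side. The -y part of the top, up to y = -22 mm, is a fixed deck that carries the bolt; the hatch covers the rest. A jar stands near the deck's far (+x) -y corner, tweezers lie along its near (-x) edge.
- hatch (a joint): Hatch angle, rad: 0 shut (top flush with the deck), larger = free edge higher, 1.2 the limit. Hinge line along x at the collector's y +192, z 170 mm. Stiff: it stays where it is left; about 1 to 4 N down at the free edge moves it. Shut it before the bolt goes forward.
- hatch_edge (a point): Middle of the hatch's free edge, upper face; when shut at x 0, y -20, z 170 mm of the collector. The hatch is a grey cover 256 mm (x) by 212 mm (y), 14 thick. The staple for the bolt stands on it 20 mm in from this point (41 mm wide in x, 16 in y, 37 high); a bow handle 31 mm high, 100 long in x, is 137 mm in.
- bolt (a joint): Slide of the bolt, m: 0 drawn back, 0.070 knob in line with the notch, stop at 0.072; grows towards the collector's +y. Friction about 3 N; it stays where it is left.
- knob (a joint): Turn of the knob about the bolt's axis, rad: 0 upright in the long slot (play about 0.2 either way), 1.40 lying over on the collector's +x side at the end of the notch. It turns over only with the bolt slide within about 2 mm of 0.070. About 1.5 N at the ball turns it; it stays where it is left.
- knob_center (a point): Centre of the knob's black ball, 22 mm diameter, on a pin 10 mm thick; 42 mm from the bolt's axis. Upright: x 0, y -132 mm + bolt slide, z 230 mm of the collector. Over at the end of the notch: x +41, y -62, z 195 mm.
- flux_jar: Bystander: amber glass jar, 42 mm diameter and 42 mm high, on the collector's deck. Origin at the centre of its underside. Leave it alone.
- tweezers: Bystander: steel tweezers, 145 mm long (own x), 10 mm high, lying on the deck along its near edge. Origin at the centre of the underside. Leave them alone.
- pliers: Bystander: pliers with black grips, 160 mm long (own x), on the bench beside the hatch end of the collector. Leave them alone.
- hammer: Bystander: hammer 220 mm long (own x), on the bench beside the bolt end of the collector. Leave it alone.
- solder_tile: Bystander: grey soldering tile 160 x 120 x 14 mm on the bench to the robot's left. Origin at the centre of the underside. Leave it alone.
- charcoal: Bystander: black charcoal block 85 x 50 x 22 mm lying on the soldering tile. Origin at the centre of the underside. Leave it alone.
- bangle: Bystander: steel bangle, 68 mm diameter, 6 mm high, lying on the bench to the robot's right. Leave it alone.
- file: Bystander: hand file with a wooden handle, 245 mm long (own x), on the bench to the robot's right. Leave it alone.
- slot_corner (a point): On the bolt's axis at the notch: x 0, y -62, z 188 mm of the collector (same axes). The bolt lies along y in a tube, 30 mm diameter, from y -154 to -40 mm, top at z 203. An L-shaped slot 14 mm wide runs 70 mm along the tube's top towards +y, ending here, then turns square down the tube's +x side (the notch). The bolt's tail, 22 mm thick, sticks out of the tube's -y end.

How it is judged:
By the outcome, as a careful person would: the job done as asked, in the order asked, and still so for the second after the job is handed in, with the robot touching nothing.
It also fails if it takes over 56 s, if anything falls off the work surface, if the arm or the gripper's body presses on something with over 40 N, if the wrist force passes 120 N, or if a joint passes its speed limit or range.

## Robot

A 6-joint arm with a two-finger parallel gripper is mounted at the origin on the work surface. World frame = base frame: x ahead of the robot, y to its left, z up, the work surface at z = 0. Lengths are in m, angles in degrees, forces in N, time in s.
With the tool pointing down it reaches from about 0.325 to 0.85 m from the base axis. Payload 15.5 kg.
Tool frame: the origin (TCP) lies between the finger pads; the fingertips stand 22 mm ahead of it and the grasp point (between the pads) lies 3 mm ahead of it; z points along the fingers, y is the line along which they close (so a half turn about z gives the same grasp; the last joint's range is limited). The gripper opens to 91 mm and grips with 3 to 60 N. Pads are 32 mm wide; open, the fingers measure 118 mm over their backs; the gripper's body (76 mm by 178 mm) begins 60 mm behind the grasp point.
Start: joints at [67.065, 28.281, 77.091, -0, 74.628, -5.472], TCP at [0.188, 0.596, 0.236] pointing down, gripper open.
Joint ranges: [-166.48, 166.48], [-47.26, 123.95], [12.59, 153.08], [-70.14, 250.14], [6.76, 159.57], [-176.63, 176.63]. Speed limits (degrees/s): [108.29, 108.29, 147.25, 172.46, 172.46, 172.46].

## Interface

Orientations are given as a 3x3 rotation matrix whose columns are the frame's x, y, z axes.
In Python, from rig import env, viewer, order gives the robot as it stands. The module is installed in compiled form; this text tells all that it offers.
- The arm moves only by the tool carry_out, never from a script. Its argument "plan" is a list that holds one entry, the list of rows, each a list of 5 numbers: the shift along the tool's x, y, z in m, then the turn about the tool's z in rad, then the opening, from 0 (shut) to 1 (fully open). In form: [[[x, y, z, turn, jaw], ...]]. A call has exactly 10 rows; each row is the pose to reach, as a shift and turn from the pose commanded when the call began, along the tool's axes at that moment; what a row does not reach only later rows make up. A row lasts 1/10 s, in which the tool goes at most 50 mm and 8.59 degrees, less where a joint would pass 70% of its speed; a pose out of reach is approached as far as the arm can. A call with a gripper value outside its range is refused whole. The fingers move at their own pace and stop on an object; "newtons" is the grip in N (left out, the last holds). Time passes only in rows, so rows that repeat a pose let the fingers close, or fill a call up. It gives the time, the measured TCP pose, the force, the opening and the grip force at its end, in the units of the state.
- env.get_obs(): the state, without advancing time (a new reading comes with each control period).
- viewer.camera(name): name is "scene" or "top"; returns a dict with "img" (420x560x3 uint8, red, green, blue), "range_z" (420x560 float32, m along the optical axis (not along the pixel's ray), 0 where there is no reading), "fx", "fy", "cx", "cy" (pixels), "camera_from_world" (4x4, takes a point from world to camera coordinates). Camera axes: x right, y down, z forward; pixel columns grow to the right and rows downward; lengths in m; the calibration is good to about 2 mm. A picture is of the moment at which its call begins.
- order.close_job(): hands the job in; it is judged then, once.
The state is a dict: "time_s": time; "joint_positions": joint angles; "dq": joint speeds; "tau": joint torques, N m; "position": TCP position; "eef_rot": TCP orientation; "force": force on the tool from outside, world axes, zero at the start; "wrist_torque": the same for the moment, N m; "finger_gap": finger opening in m; "finger_force": force on a finger pad.
Only numpy, scipy, OpenCV 4.12 (cv2) and the standard library are available. Lean on these libraries where they do the work, as an engineer would, in place of code of your own. Each camera call takes 0.05 s, during which the arm holds its last target. There are 200 camera calls.

## Working session

There is one attempt and no reset: what is moved stays moved. The work goes in short steps, Python scripts to look and compute and a tool call to move; the robot and the scene stay as the last step left them, time stands still between calls to the robot, and variables do not carry over. Pictures are saved under pics/ and viewed, at most 10 in all, crops included, and the job is handed in when it is done.

Besides the shell and the picture viewer there is one more tool, called after "Emit:" as name([rows], argument=value, ...), one row to a line, values as JSON. carry_out: Moves the arm, as the interface text tells. Its arguments: {"type":"object","properties":{"plan":{"type":"array","items":{"type":"array","items":{"type":"array","items":{"type":"number"}}}},"newtons":{"type":"number"}},"required":["plan"]}

```bash
mkdir -p pics; cat > h.py <<'E'
import numpy as np, cv2
from rig import env, viewer, order
def shot(n):
    c=viewer.camera(n); T=c["camera_from_world"]
    z=c["range_z"]; v,u=np.mgrid[:420,:560]
    P=np.stack([(u-c["cx"])/c["fx"]*z,(v-c["cy"])/c["fy"]*z,z],-1)
    W=(P-T[:3,3])@T[:3,:3]; W[z==0]=np.nan
    return c["img"],W,c
def save(img,f): cv2.imwrite("pics/"+f,img[...,::-1])
E
python3 - <<'E'
from h import *
a,W,c=shot("scene"); b,W2,c2=shot("top"); save(a,"s1.png"); save(b,"t1.png")
np.savez("first.npz",a=a,W=W,b=b,W2=W2)
o=env.get_obs(); print(o["eef_rot"],o["position"],o["time_s"],o["finger_gap"])
E
```

```text
[[-9.53909095e-01  3.00095409e-01 -4.28425674e-04]
 [ 3.00095692e-01  9.53908612e-01 -9.67387828e-04]
 [ 1.18370294e-04 -1.05136875e-03 -9.99999440e-01]] [0.18742799 0.59591958 0.23541087] 0.1 0.09137530134491044
```

View pics/s1.png

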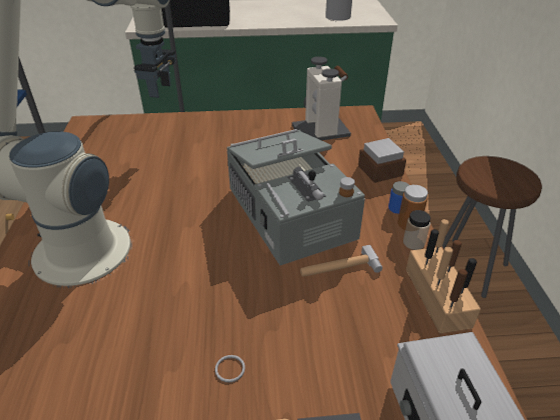

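View pics/t1.png

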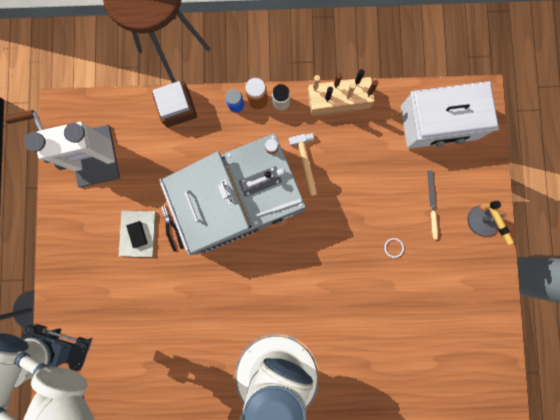

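```bash
python3 - <<'E'
from h import *
d=np.load("first.npz"); W2=d["W2"]; b=d["b"]
save(cv2.resize(b[120:270,140:320],None,fx=4.4,fy=4,interpolation=cv2.INTER_CUBIC),"t1c.png")
sel=np.zeros((420,560),bool); sel[130:260,155:310]=1
z=W2[...,2]
m=sel&(abs(z-.17)<.006)
n,l,st,ce=cv2.connectedComponentsWithStats(m.astype(np.uint8))
k=1+st[1:,4].argmax(); print(st[1:,4])
p=W2[l==k][:,:2].astype(np.float32); print("deck",st[k],cv2.minAreaRect(p),np.nanmedian(z[l==k]))
print(cv2.boxPoints(cv2.minAreaRect(p)))
blk=sel&(b.max(-1)<45)&(z>.19)
n,l,st,ce=cv2.connectedComponentsWithStats(blk.astype(np.uint8))
for i in range(1,n):
  if st[i,4]>5: print(ce[i],st[i,4],W2[l==i].mean(0),W2[l==i].max(0))
for u,v in [(222,153),(224,157),(250,233),(238,195),(170,215),(196,205),(262,180),(175,180),(200,245)]: print(u,v,W2[v,u].round(3))
# whole raised set
m=sel&(z>.15); p=W2[m]
for u in (180,230,280): print(np.nanmax(z[130:260,u]))
E
```

```text
[3657    1  538    2    3    1    1    2    1    3    1    1    1    1
    1    1    1    1    1    1    1    1    2    2    1]
deck [ 224  134   82   94 3657] ((0.6567153930664062, 0.01827464997768402), (0.26033997535705566, 0.17756278812885284), 20.62245750427246) 0.1706619133881925
[[ 0.5036169   0.05552009]
 [ 0.566156   -0.11066476]
 [ 0.80981386 -0.01897079]
 [ 0.74727476  0.14721406]]
[268.         174.14285714] 14 [0.66265542 0.00313148 0.23999633] [0.66971803 0.00929371 0.24351865]
222 153 [0.786 0.176 0.004]
224 157 [0.74  0.149 0.143]
250 233 [0.492 0.073 0.1  ]
238 195 [0.625 0.115 0.055]
170 215 [0.567 0.365 0.003]
196 205 [0.58  0.231 0.192]
262 180 [0.652 0.024 0.198]
175 180 [0.663 0.3   0.181]
200 245 [0.456 0.222 0.184]
0.1940889195774539
0.23717089945453934
0.2005999435718696
```

View pics/t1c.png

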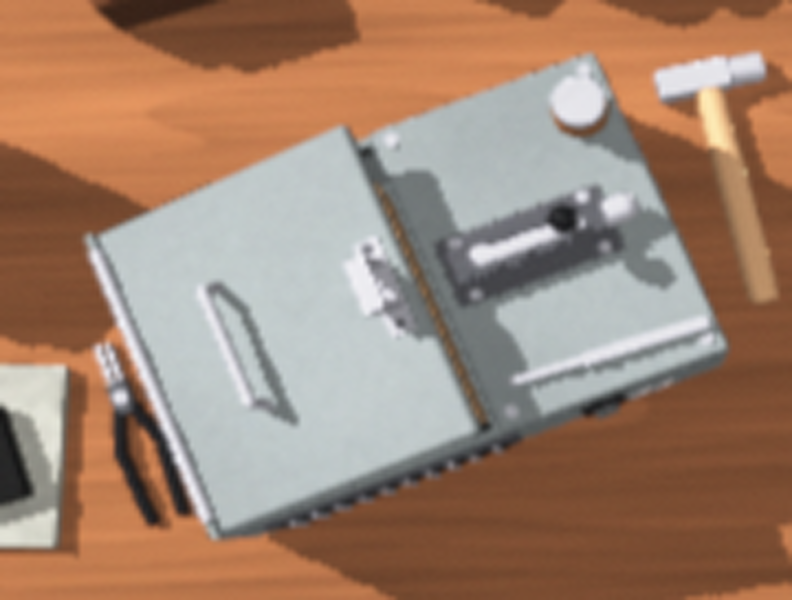

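The scene picture shows the collector ahead of the robot, with its hatch ajar. The top crop shows the knob at top-image pixel (268,174), the staple near (226,190), the jar at (272,145) and the tweezers at (278,207). The collector's origin is at about (0.618, 0.122) with yaw 20.6°, and the hatch is open about 0.28 rad. I'll shut the gripper and move over the hatch at local (-60, 0).

Emit:
carry_out([
  [[0,0,-0.04,0,0],[-0.03,-0.02,-0.075,-0.1,0],[-0.07,-0.05,-0.075,-0.25,0],[-0.11,-0.08,-0.075,-0.4,0],[-0.15,-0.107,-0.075,-0.53,0],[-0.19,-0.135,-0.075,-0.665,0],[-0.23,-0.164,-0.075,-0.665,0],[-0.27,-0.192,-0.075,-0.665,0],[-0.31,-0.221,-0.075,-0.665,0],[-0.35,-0.25,-0.075,-0.665,0]],
])

```text
time_s: 1.1
position: [0.4386, 0.2622, 0.3108]
eef_rot: [[-0.936, -0.353, -0.0], [-0.353, 0.936, -0.0], [0.0, 0.0, -1.0]]
force: [0.4, 0.5, -0.6]
finger_gap: 0.0141
finger_force: 0.0
```

```bash
cat >> h.py <<'E'
C=np.array([.6176,.1222]); t=np.radians(20.62)
ex=np.array([np.cos(t),np.sin(t)]); ey=np.array([-ex[1],ex[0]])
def where(goal=None):
    o=env.get_obs(); p=o["position"]; d=p[:2]-C; R=o["eef_rot"]
    print("t",round(o["time_s"],2),"local mm",(1e3*np.r_[d@ex,d@ey,p[2]-.022]).round(1),"tipz; yaw tool x",np.degrees(np.arctan2(R[1,0],R[0,0])).round(2),"F",np.round(o["force"],1), "gap",round(o["finger_gap"],4))
    if goal is not None:
        g=np.r_[C+ex*goal[0]/1e3+ey*goal[1]/1e3,goal[2]/1e3+.022]
        print("tool shift",(R.T@(g-p)).round(4))
E
python3 -c "
from h import *
where([-60,0,288])"
```

```text
t 1.1 local mm [-118.2  194.1  288.8] tipz; yaw tool x -159.36 F [ 0.4  0.5 -0.6] gap 0.0141
tool shift [-0.0581 -0.1941  0.0008]
```

Emit:
carry_out([
  [[-0.01,-0.04,0,0,0],[-0.025,-0.08,0,0,0],[-0.035,-0.12,0,0,0],[-0.05,-0.16,0,0,0],[-0.058,-0.194,0,0,0],[-0.058,-0.194,0.01,0,0],[-0.058,-0.194,0.02,0,0],[-0.058,-0.194,0.03,0,0],[-0.058,-0.194,0.04,0,0],[-0.058,-0.194,0.05,0,0]],
])

```text
time_s: 2.1
position: [0.5601, 0.1037, 0.26]
eef_rot: [[-0.935, -0.354, -0.0], [-0.354, 0.935, -0.0], [0.0, 0.0, -1.0]]
force: [-0.0, 0.1, -0.2]
finger_gap: 0.0003
finger_force: 0.0
```

```bash
python3 -c "
from h import *
where([-60,0,171])"
```

```text
t 2.1 local mm [-60.4   3.  238. ] tipz; yaw tool x -159.29 F [-0.   0.1 -0.2] gap 0.0003
tool shift [-0.0004 -0.003   0.067 ]
```

Emit:
carry_out([
  [[0,0,0.007,0,0],[0,0,0.014,0,0],[0,0,0.021,0,0],[0,0,0.028,0,0],[0,0,0.035,0,0],[0,0,0.042,0,0],[0,0,0.049,0,0],[0,0,0.055,0,0],[0,0,0.061,0,0],[0,0,0.064,0,0]],
])

```text
time_s: 3.1
position: [0.5604, 0.103, 0.1963]
eef_rot: [[-0.936, -0.352, -0.001], [-0.352, 0.936, -0.0], [0.0, 0.0, -1.0]]
force: [-0.0, -0.9, 1.1]
finger_gap: 0.0007
finger_force: 0.7
```

Tip at about 174 mm, still moving freely. I'll press on gently.

Emit:
carry_out([
  [[0,0,0.001,0,0],[0,0,0.001,0,0],[0,0,0.002,0,0],[0,0,0.002,0,0],[0,0,0.003,0,0],[0,0,0.003,0,0],[0,0,0.004,0,0],[0,0,0.004,0,0],[0,0,0.004,0,0],[0,0,0.004,0,0]],
])

```text
time_s: 4.1
position: [0.5605, 0.103, 0.1929]
eef_rot: [[-0.936, -0.352, -0.0], [-0.352, 0.936, -0.0], [0.0, 0.0, -1.0]]
force: [-0.1, -0.7, 0.1]
finger_gap: 0.0003
finger_force: 0.0
```

Emit:
carry_out([
  [[0,0,0.001,0,0],[0,0,0.001,0,0],[0,0,0.002,0,0],[0,0,0.002,0,0],[0,0,0.002,0,0],[0,0,0.002,0,0],[0,0,0.003,0,0],[0,0,0.003,0,0],[0,0,0.003,0,0],[0,0,0.003,0,0]],
])

```text
time_s: 5.1
position: [0.5607, 0.103, 0.192]
eef_rot: [[-0.936, -0.353, 0.002], [-0.353, 0.936, 0.0], [-0.002, -0.001, -1.0]]
force: [-12.4, -1.1, 36.2]
finger_gap: 0.0001
finger_force: 17.7
```

```bash
python3 - <<'E'
from h import *
where([-60,0,171])
b,W,c=shot("top"); save(cv2.resize(b[120:270,140:320],None,fx=4.4,fy=4,interpolation=cv2.INTER_CUBIC),"t2.png")
L=np.stack([(W[...,:2]-C)@ex,(W[...,:2]-C)@ey,W[...,2]],-1)
for y0 in range(-100,190,20):
  for xa,xb in((.04,.12),):
    m=(L[...,0]>xa)&(L[...,0]<xb)&(abs(L[...,1]*1e3-y0)<10)&(L[...,2]>.1); print(y0,np.nanmedian(L[...,2][m]).round(4),end='; ')
E
```

```text
t 5.1 local mm [-60.1   2.1 170. ] tipz; yaw tool x -159.36 F [-12.4  -1.1  36.2] gap 0.0001
tool shift [-0.0001 -0.0021 -0.001 ]
-100 0.1705; -80 0.1707; -60 0.1711; -40 0.1706; -20 0.1704; 0 0.1706; 20 0.1708; 40 0.1708; 60 0.171; 80 0.171; 100 0.1713; 120 0.1708; 140 0.1703; 160 0.1705; 180 0.1708;
```

View pics/t2.png

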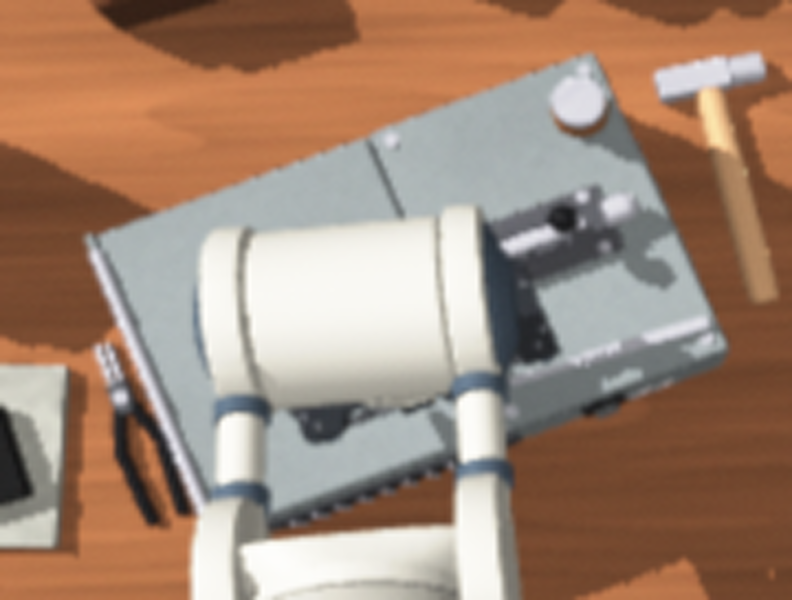

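The picture shows the hatch flush with the deck, only a thin seam left at (385,175), and the knob still drawn back at (562,215). I'll lift clear and go behind the knob.

Emit:
carry_out([
  [[0,0,-0.03,0,0],[0,0,-0.07,0,0],[0,0,-0.11,0,0],[-0.01,-0.03,-0.115,0,0],[-0.025,-0.07,-0.115,0,0],[-0.04,-0.11,-0.115,0,0],[-0.055,-0.15,-0.115,0,0],[-0.06,-0.174,-0.115,0,0],[-0.06,-0.174,-0.115,0,0],[-0.06,-0.174,-0.115,0,0]],
])

```text
time_s: 6.15
position: [0.6778, -0.0388, 0.3044]
eef_rot: [[-0.936, -0.352, -0.001], [-0.352, 0.936, 0.0], [0.001, 0.001, -1.0]]
force: [0.3, -0.8, -0.5]
finger_gap: 0.0003
finger_force: 0.0
```

```bash
python3 -c "
from h import *
where([0,-172,213])"
```

```text
t 6.15 local mm [  -0.3 -171.9  282.4] tipz; yaw tool x -159.4 F [ 0.3 -0.8 -0.5] gap 0.0003
tool shift [-0.0004 -0.0001  0.0694]
```

Emit:
carry_out([
  [[0,0,0.025,0,0],[0,0,0.05,0,0],[0,0,0.069,0,0],[0,0,0.069,0,0],[0,0.01,0.069,0,0],[0,0.02,0.069,0,0],[0,0.03,0.069,0,0],[0,0.04,0.069,0,0],[0,0.05,0.069,0,0],[0,0.06,0.069,0,0]],
])

```text
time_s: 7.15
position: [0.6569, 0.0182, 0.2365]
eef_rot: [[-0.936, -0.353, 0.001], [-0.353, 0.936, -0.0], [-0.001, -0.001, -1.0]]
force: [1.7, -3.0, 3.8]
finger_gap: 0.0003
finger_force: 2.0
```

```bash
python3 - <<'E'
from h import *
where([0,-86,213])
a,W,c=shot("scene"); save(cv2.resize(a[130:250,220:370],None,fx=5,fy=5,interpolation=cv2.INTER_CUBIC),"s3.png")
E
```

```text
t 7.15 local mm [ 2.000e-01 -1.111e+02  2.145e+02] tipz; yaw tool x -159.35 F [ 1.7 -3.   3.8] gap 0.0003
tool shift [0.0002 0.0251 0.0015]
```

View pics/s3.png

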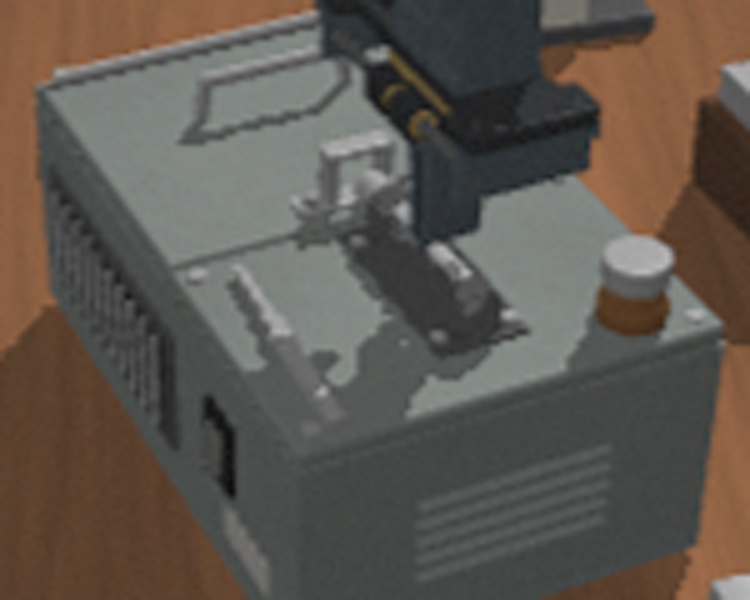

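The picture shows the hatch flat and the fingers at (445,200) pushing the knob, with the bolt nearing the staple at (355,170). I'll carry on to the stop.

Emit:
carry_out([
  [[0,0.005,0,0,0],[0,0.01,0,0,0],[0,0.014,0,0,0],[0,0.017,0,0,0],[0,0.019,0,0,0],[0,0.021,0,0,0],[0,0.022,0,0,0],[0,0.023,0,0,0],[0,0.023,0,0,0],[0,0.023,0,0,0]],
])

```text
time_s: 8.2
position: [0.6487, 0.039, 0.2358]
eef_rot: [[-0.936, -0.352, -0.0], [-0.352, 0.936, 0.0], [0.0, 0.0, -1.0]]
force: [1.2, -1.4, 1.7]
finger_gap: 0.0006
finger_force: 1.1
```

```bash
python3 -c "
from h import *
where([0,-86,213])"
```

```text
t 8.2 local mm [-2.000e-01 -8.880e+01  2.138e+02] tipz; yaw tool x -159.36 F [ 1.2 -1.4  1.7] gap 0.0006
tool shift [-0.0002  0.0028  0.0008]
```

Creep on until the stop is felt.

Emit:
carry_out([
  [[0,0.001,0,0,0],[0,0.001,0,0,0],[0,0.002,0,0,0],[0,0.002,0,0,0],[0,0.002,0,0,0],[0,0.002,0,0,0],[0,0.002,0,0,0],[0,0.002,0,0,0],[0,0.002,0,0,0],[0,0.002,0,0,0]],
])

```text
time_s: 9.2
position: [0.648, 0.0409, 0.2359]
eef_rot: [[-0.936, -0.353, -0.0], [-0.353, 0.936, 0.0], [0.0, 0.0, -1.0]]
force: [1.2, -2.5, 1.2]
finger_gap: 0.0004
finger_force: 1.0
```

Emit:
carry_out([
  [[0,0.0005,0,0,0],[0,0.001,0,0,0],[0,0.001,0,0,0],[0,0.0015,0,0,0],[0,0.0015,0,0,0],[0,0.0015,0,0,0],[0,0.0015,0,0,0],[0,0.0015,0,0,0],[0,0.0015,0,0,0],[0,0.0015,0,0,0]],
])

```text
time_s: 10.2
position: [0.6475, 0.0423, 0.2359]
eef_rot: [[-0.936, -0.353, -0.0], [-0.353, 0.936, 0.0], [0.0, 0.0, -1.0]]
force: [0.4, -2.6, 0.5]
finger_gap: 0.0004
finger_force: 1.3
```

```bash
python3 -c "
from h import *
where([0,-86,213])"
```

```text
t 10.2 local mm [-1.000e-01 -8.540e+01  2.139e+02] tipz; yaw tool x -159.36 F [ 0.4 -2.6  0.5] gap 0.0004
tool shift [-0.0001 -0.0006  0.0009]
```

Emit:
carry_out([
  [[0,0.0005,0,0,0],[0,0.001,0,0,0],[0,0.001,0,0,0],[0,0.0015,0,0,0],[0,0.0015,0,0,0],[0,0.0015,0,0,0],[0,0.0015,0,0,0],[0,0.0015,0,0,0],[0,0.0015,0,0,0],[0,0.0015,0,0,0]],
])

```text
time_s: 11.2
position: [0.647, 0.0436, 0.2359]
eef_rot: [[-0.936, -0.352, -0.0], [-0.352, 0.936, 0.0], [0.0, 0.0, -1.0]]
force: [1.0, -2.6, 0.4]
finger_gap: 0.0005
finger_force: 1.2
```

```bash
python3 -c "
from h import *
where([0,-86,213])"
```

```text
t 11.2 local mm [-1.000e-01 -8.390e+01  2.139e+02] tipz; yaw tool x -159.36 F [ 1.  -2.6  0.4] gap 0.0005
tool shift [-0.0001 -0.0021  0.0009]
```

Emit:
carry_out([
  [[0,0.0005,0,0,0],[0,0.001,0,0,0],[0,0.001,0,0,0],[0,0.0015,0,0,0],[0,0.0015,0,0,0],[0,0.002,0,0,0],[0,0.002,0,0,0],[0,0.002,0,0,0],[0,0.002,0,0,0],[0,0.002,0,0,0]],
])

```text
time_s: 12.2
position: [0.6463, 0.0455, 0.2359]
eef_rot: [[-0.936, -0.352, -0.0], [-0.352, 0.936, 0.0], [0.0, 0.0, -1.0]]
force: [0.1, -1.6, 0.0]
finger_gap: 0.0006
finger_force: 1.3
```

```bash
python3 - <<'E'
from h import *
where([0,-86,213])
a,W,c=shot("scene"); save(cv2.resize(a[150:230,260:360],None,fx=7,fy=7,interpolation=cv2.INTER_CUBIC),"s4.png")
E
```

```text
t 12.2 local mm [-1.000e-01 -8.190e+01  2.139e+02] tipz; yaw tool x -159.36 F [ 0.1 -1.6  0. ] gap 0.0006
tool shift [-0.0001 -0.0041  0.0009]
```

View pics/s4.png

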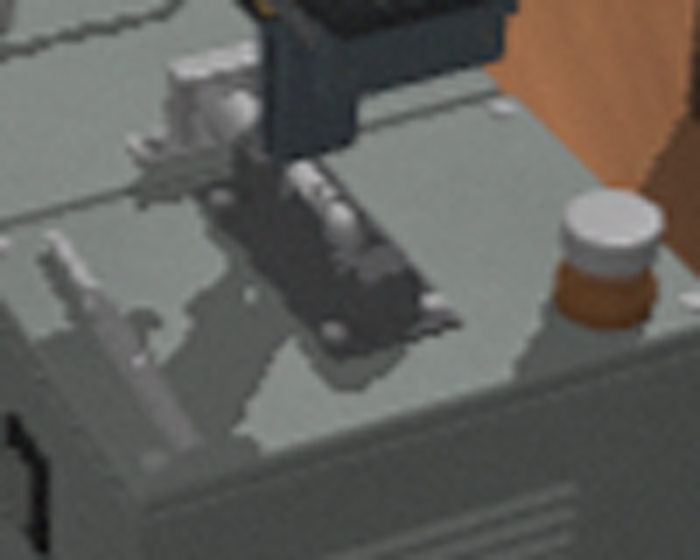

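The picture shows the bolt's nose entering the staple at (230,110), with the knob hidden behind the fingers at (300,110). No stop felt yet, so I'll keep creeping.

Emit:
carry_out([
  [[0,0.0005,0,0,0],[0,0.001,0,0,0],[0,0.001,0,0,0],[0,0.0015,0,0,0],[0,0.0015,0,0,0],[0,0.002,0,0,0],[0,0.002,0,0,0],[0,0.002,0,0,0],[0,0.002,0,0,0],[0,0.002,0,0,0]],
])

```text
time_s: 13.25
position: [0.6456, 0.0474, 0.2359]
eef_rot: [[-0.936, -0.352, 0.0], [-0.352, 0.936, -0.0], [0.0, -0.0, -1.0]]
force: [0.8, -3.4, 1.0]
finger_gap: 0.0006
finger_force: 1.7
```

```bash
python3 -c "
from h import *
where([0,-86,213])"
```

```text
t 13.25 local mm [-1.000e-01 -7.990e+01  2.139e+02] tipz; yaw tool x -159.36 F [ 0.8 -3.4  1. ] gap 0.0006
tool shift [-0.0001 -0.0061  0.0009]
```

Emit:
carry_out([
  [[0,0.0005,0,0,0],[0,0.0005,0,0,0],[0,0.001,0,0,0],[0,0.001,0,0,0],[0,0.0015,0,0,0],[0,0.0015,0,0,0],[0,0.0015,0,0,0],[0,0.0015,0,0,0],[0,0.0015,0,0,0],[0,0.0015,0,0,0]],
])

```text
time_s: 14.25
position: [0.6455, 0.0479, 0.236]
eef_rot: [[-0.936, -0.352, 0.001], [-0.352, 0.936, -0.001], [-0.0, -0.002, -1.0]]
force: [2.3, -10.3, -0.3]
finger_gap: 0.0004
finger_force: 5.1
```

```bash
python3 -c "
from h import *
where([0,-86,213])"
```

```text
t 14.25 local mm [-1.00e-01 -7.93e+01  2.14e+02] tipz; yaw tool x -159.38 F [  2.3 -10.3  -0.3] gap 0.0004
tool shift [-0.0001 -0.0067  0.001 ]
```

The stop is felt at 10 N, so the bolt is home. Next I'll go round to the knob's -x side.

Emit:
carry_out([
  [[0,-0.01,0,0,0],[0,-0.02,0,0,0],[0.02,-0.02,0,0,0],[0.04,-0.02,0,0,0],[0.045,-0.01,0,0,0],[0.045,0.005,0,0,0],[0.045,0.018,0,0,0],[0.045,0.018,0,0,0],[0.045,0.018,0,0,0],[0.045,0.018,0,0,0]],
])

```text
time_s: 15.25
position: [0.597, 0.0499, 0.2358]
eef_rot: [[-0.936, -0.353, 0.0], [-0.353, 0.936, -0.0], [-0.0, -0.0, -1.0]]
force: [0.7, -0.3, -0.8]
finger_gap: 0.0005
finger_force: 0.0
```

```bash
python3 - <<'E'
from h import *
where([-27,-60,213])
a,W,c=shot("scene"); save(cv2.resize(a[150:230,260:360],None,fx=7,fy=7,interpolation=cv2.INTER_CUBIC),"s5.png")
E
```

```text
t 15.25 local mm [-44.7 -60.5 213.8] tipz; yaw tool x -159.34 F [ 0.7 -0.3 -0.8] gap 0.0005
tool shift [-0.0177  0.0004  0.0008]
```

View pics/s5.png

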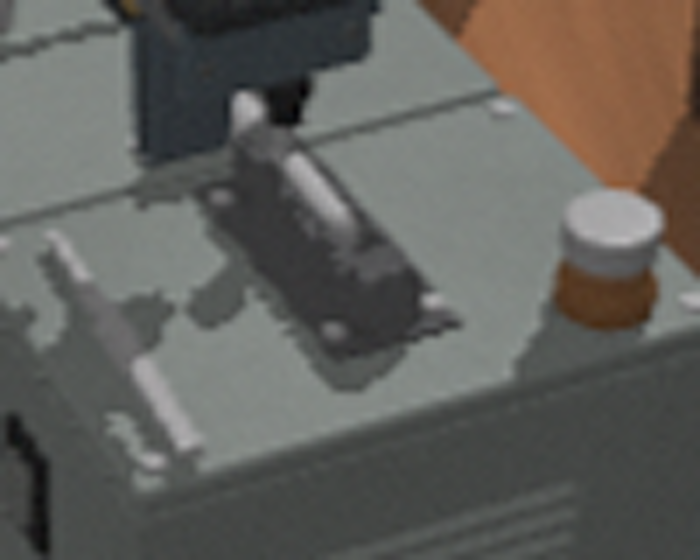

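The picture shows the black ball at (290,100) in the notch position, the fingers to its left at (200,110), and the jar and tweezers untouched. Now I'll push sideways.

Emit:
carry_out([
  [[-0.01,0,0,0,0],[-0.016,0,0,0,0],[-0.02,0,0,0,0],[-0.024,0,0,0,0],[-0.028,0,0,0,0],[-0.032,0,0,0,0],[-0.036,0,0,0,0],[-0.04,0,0,0,0],[-0.044,0,0,0,0],[-0.046,0,0,0,0]],
])

```text
time_s: 16.3
position: [0.6398, 0.0661, 0.2357]
eef_rot: [[-0.936, -0.353, -0.001], [-0.353, 0.936, 0.0], [0.0, 0.0, -1.0]]
force: [-3.7, -0.6, -2.1]
finger_gap: 0.0006
finger_force: 1.4
```

```bash
python3 - <<'E'
from h import *
where([3,-60,213])
a,W,c=shot("scene"); save(cv2.resize(a[150:230,260:360],None,fx=7,fy=7,interpolation=cv2.INTER_CUBIC),"s6.png")
E
```

```text
t 16.3 local mm [  1.1 -60.3 213.7] tipz; yaw tool x -159.36 F [-3.7 -0.6 -2.1] gap 0.0006
tool shift [-0.0019  0.0003  0.0007]
```

View pics/s6.png

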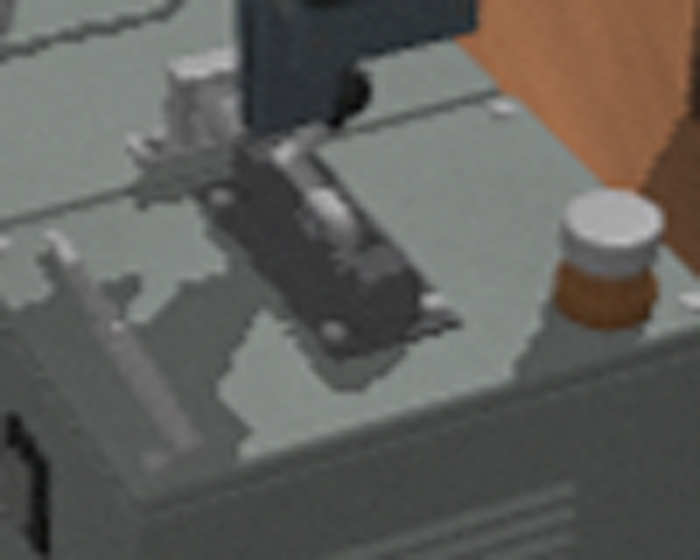

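The picture shows the ball at (350,95), moved over toward +x, with the pin in the notch. I'll lift, go above it and press it down.

Emit:
carry_out([
  [[0.006,0,0,0,0],[0.006,0,-0.02,0,0],[0.006,0,-0.037,0,0],[-0.01,0,-0.037,0,0],[-0.03,0,-0.037,0,0],[-0.036,0,-0.037,0,0],[-0.036,0,-0.03,0,0],[-0.036,0,-0.022,0,0],[-0.036,0,-0.015,0,0],[-0.036,0,-0.01,0,0]],
])

```text
time_s: 17.35
position: [0.6765, 0.0794, 0.2482]
eef_rot: [[-0.936, -0.352, 0.01], [-0.352, 0.936, 0.002], [-0.01, -0.002, -1.0]]
force: [19.8, 10.3, 29.1]
finger_gap: 0.0007
finger_force: 14.4
```

```bash
python3 -c "
from h import *
where([37,-60,206])"
```

```text
t 17.35 local mm [ 40.1 -60.8 226.2] tipz; yaw tool x -159.36 F [19.8 10.3 29.1] gap 0.0007
tool shift [0.0033 0.0008 0.0201]
```

The force is too high: the ball sits further back than I assumed. I'll lift and look.

Emit:
carry_out([
  [[-0.002,0,-0.01,0,0],[-0.002,0,-0.03,0,0],[-0.002,0,-0.05,0,0],[0.03,0,-0.05,0,0],[0.06,0,-0.05,0,0],[0.09,0,-0.05,0,0],[0.1,0,-0.05,0,0],[0.1,0,-0.05,0,0],[0.1,0,-0.05,0,0],[0.1,0,-0.05,0,0]],
])

```text
time_s: 18.35
position: [0.5807, 0.0437, 0.2957]
eef_rot: [[-0.936, -0.353, 0.0], [-0.353, 0.936, 0.0], [-0.0, 0.0, -1.0]]
force: [0.0, 0.6, 0.4]
finger_gap: 0.0003
finger_force: 0.0
```

```bash
python3 - <<'E'
from h import *
where([-27,-60,213])
a,W,c=shot("scene"); save(cv2.resize(a[150:230,260:360],None,fx=7,fy=7,interpolation=cv2.INTER_CUBIC),"s7.png")
L=np.stack([(W[...,:2]-C)@ex,(W[...,:2]-C)@ey,W[...,2]],-1)
m=(a.max(-1)<45)&(L[...,2]>.18)&(L[...,2]<.25)&(abs(L[...,1]+.06)<.02)&(L[...,0]>-.015)
print(m.sum(),(1e3*L[m]).mean(0).round(1),(1e3*L[m]).min(0).round(1),(1e3*L[m]).max(0).round(1))
E
```

```text
t 18.35 local mm [-62.2 -60.5 273.7] tipz; yaw tool x -159.35 F [0.  0.6 0.4] gap 0.0003
tool shift [-0.0352  0.0004  0.0607]
41 [ 28.2 -64.5 218.6] [ 19.  -69.3 207.9] [ 38.5 -56.  227.4]
```

View pics/s7.png

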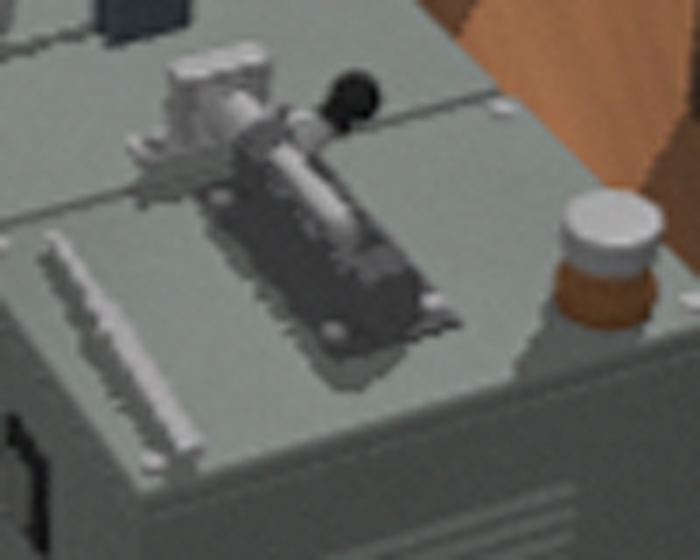

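The picture shows the ball at (355,98), half over at about x 28, z 218. Pressing straight down jammed on friction, so I'll follow the ball's arc, moving +x while going down.

Emit:
carry_out([
  [[-0.03,0,0.01,0,0],[-0.07,0,0.02,0,0],[-0.082,0,0.03,0,0],[-0.082,0,0.039,0,0],[-0.084,0,0.042,0,0],[-0.088,0,0.044,0,0],[-0.091,0,0.046,0,0],[-0.094,0,0.048,0,0],[-0.097,0,0.051,0,0],[-0.1,0,0.054,0,0]],
])

```text
time_s: 19.4
position: [0.6738, 0.0787, 0.2422]
eef_rot: [[-0.936, -0.352, 0.001], [-0.352, 0.936, 0.0], [-0.001, -0.0, -1.0]]
force: [0.6, -0.1, 2.0]
finger_gap: 0.0004
finger_force: 0.9
```

```bash
python3 -c "
from h import *
where([46,-61,206])"
```

```text
t 19.4 local mm [ 37.3 -60.5 220.2] tipz; yaw tool x -159.37 F [ 0.6 -0.1  2. ] gap 0.0004
tool shift [-0.0087 -0.0005  0.0142]
```

Low force and the ball is following. I'll finish the arc.

Emit:
carry_out([
  [[-0.002,0,0.002,0,0],[-0.004,0,0.004,0,0],[-0.006,0,0.006,0,0],[-0.007,0,0.008,0,0],[-0.008,0,0.0095,0,0],[-0.009,0,0.011,0,0],[-0.01,0,0.012,0,0],[-0.011,0,0.013,0,0],[-0.012,0,0.014,0,0],[-0.012,0,0.0145,0,0]],
])

```text
time_s: 20.4
position: [0.6846, 0.0829, 0.2277]
eef_rot: [[-0.936, -0.352, 0.0], [-0.352, 0.936, -0.0], [0.0, -0.0, -1.0]]
force: [-3.6, -0.1, 8.1]
finger_gap: 0.0004
finger_force: 3.9
```

```bash
python3 -c "
from h import *
where([46,-61,206])"
```

```text
t 20.4 local mm [ 48.9 -60.4 205.7] tipz; yaw tool x -159.36 F [-3.6 -0.1  8.1] gap 0.0004
tool shift [ 0.0029 -0.0006 -0.0003]
```

Emit:
carry_out([
  [[0,0,0.0005,0,0],[0,0,0.001,0,0],[0,0,0.001,0,0],[0,0,0.001,0,0],[0,0,0.001,0,0],[0,0,0.001,0,0],[0,0,0.001,0,0],[0,0,0.001,0,0],[0,0,0.001,0,0],[0,0,0.001,0,0]],
])

```text
time_s: 21.4
position: [0.6847, 0.0829, 0.2274]
eef_rot: [[-0.936, -0.352, 0.001], [-0.352, 0.936, -0.0], [-0.001, -0.0, -1.0]]
force: [-3.4, -1.3, 10.9]
finger_gap: 0.0003
finger_force: 5.4
```

Firm stop. I'll lift straight up, clear away, and check.

Emit:
carry_out([
  [[0,0,-0.02,0,0],[0,0,-0.05,0,0],[0,0,-0.09,0,0],[0.04,0,-0.1,0,0],[0.08,0,-0.1,0,0],[0.12,0.02,-0.1,0,0],[0.16,0.05,-0.1,0,0],[0.17,0.08,-0.1,0,0],[0.17,0.1,-0.1,0,0],[0.17,0.1,-0.1,0,0]],
])

```text
time_s: 22.4
position: [0.4892, 0.1182, 0.3269]
eef_rot: [[-0.935, -0.354, 0.001], [-0.354, 0.935, 0.001], [-0.001, 0.0, -1.0]]
force: [-0.3, -1.0, -0.5]
finger_gap: 0.0003
finger_force: 0.0
```

```bash
python3 - <<'E'
from h import *
where()
a,W,c=shot("scene"); save(cv2.resize(a[130:230,230:370],None,fx=5.6,fy=5.6,interpolation=cv2.INTER_CUBIC),"s8.png")
L=np.stack([(W[...,:2]-C)@ex,(W[...,:2]-C)@ey,W[...,2]],-1)
m=(a.max(-1)<45)&(L[...,2]>.178)&(L[...,2]<.25)&(abs(L[...,1]+.06)<.02)&(L[...,0]>.02)
print(m.sum(),(1e3*L[m]).mean(0).round(1),(1e3*L[m]).min(0).round(1),(1e3*L[m]).max(0).round(1))
m=(abs(L[...,0]-.085)<.03)&(abs(L[...,1]-.03)<.04)&(L[...,2]>.1); print("hatch z",np.nanmedian(L[...,2][m]))
E
```

```text
t 22.4 local mm [-121.6   41.5  304.9] tipz; yaw tool x -159.25 F [-0.3 -1.  -0.5] gap 0.0003
37 [ 38.3 -64.9 199.8] [ 28.  -71.8 190.1] [ 48.8 -57.3 209. ]
hatch z 0.1711569571970247
```

View pics/s8.png

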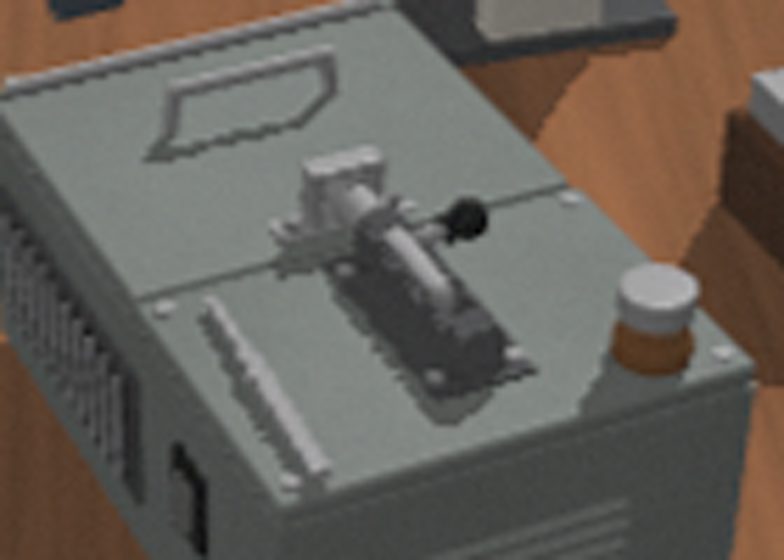

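The picture shows the hatch flush, the bolt through the staple at (345,200), the ball lying over at (465,218), and the jar and tweezers undisturbed. At the stop the fingertips read 205.4 mm, against about 206 mm expected for the ball's top at the end of the notch. Handing in.

```bash
python3 -c "
from h import *
print(order.close_job())"
```

```text
the job is handed in; nothing more can be done
None
```

The hatch is shut, the bolt is fully home in the staple, and the knob is over at the end of the notch; I handed the job in at about 22 s, with the jar and tweezers where they were. One press on the knob jammed on friction at about 37 N at the wrist, within the limits.

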